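# Charged pack off the charger, into the work light

## Task

The battery pack in the charger is charged: fit it in the cordless work light. Its latches are loaded by a spring under the pack, so press the pack down as you squeeze its two side buttons, keep them squeezed while you pull it straight up and out, then push it down into the light's socket until it latches home, and let go. Be gentle with latches and sockets, keep charger and light standing where they are, and leave the other things alone.

Things in the scene. Friction and masses are not known exactly. Their poses are not given: they have to be found in the camera images.
- pack: Black battery pack, 0.34 kg. Origin: centre of the stem's underside, z up. Stem 40 (x) x 32 (y), 46 mm tall, its last 4 mm tapered 1.5 a side, key rib 8 wide and 3.5 proud on its -x face. Head above it (z 46 to 90) 58 x 44. On each +-y side a grey button 24 x 22, centre at z 70; 60 mm over both at rest, 46 fully in. Latched: origin 42 mm below the socket mouth, axes as the socket's.
- pack_grip (a point): Point midway between the pack's two buttons, 70 mm above the pack's origin; axes as the pack's (the buttons lie at +-y). In the latched pack 28 mm above the socket mouth; the pack's top is 20 mm above it, the head's underside 24 mm below it.
- button_left (a joint): Release button on the pack's +y side: 0 = sprung out (latch catch out), 0.007 m = fully in (catch drawn into the stem). Spring 6 N at first, 9.5 N fully in. In a loaded latch it goes in only about 1 mm: hooked lips 3 mm deep hold it until the pack is pressed down 3 mm; then both snap in (fingers close by 12 mm). 20 to 30 N of grip is right; over 45 N strains a jammed latch.
- button_right (a joint): The same button on the pack's -y side. Only with both beyond 0.006 m can the pack be drawn out or pushed in freely; pushed in with buttons out, ramps on the catches press them in. Once the pack is down 3 to 4 mm past the latched depth, buttons let go spring out and the spring below lifts the pack back onto the catches.
- charger: Dark charger standing loose on the bench, 130 x 120 x 60 mm, 1.1 kg. Origin: on its underside below the socket; -x is its display side, z up; it reaches from x -70 to +60 mm and y +-60 mm.
- charger_socket (a point): Centre of the charger's socket mouth, in its top 60 mm above the bench. Mouth 41.2 (x) x 33.2 (y) mm, key slot 9.6 wide to -x, 50 deep. A spring block below pushes a pack up: 7 N latched, 5 N raised 8 mm. The latched pack's head stands 4 mm above the top, which stops it when pressed down.
- light: Cordless work light standing loose on the bench: grey body with a lamp face of small LEDs to its -x side, dark tube hoops at its two sides, 1.9 kg; 137 (x) x 188 (y) x 70 mm, hoops up to 58 mm. Origin: on its underside below the socket; z up.
- light_socket (a point): Middle of the opening in the work light's top, 70 mm above the bench. Its socket (as the charger's: 41.2 x 33.2 mm, key slot to -x, catches +-y, spring block 34 mm down) is a floating cradle under a 92 mm flange: its mouth may lie up to 4.5 mm off this point along the light's x and along its y, and stays there till pushed with 1.5 N. Pack fully down: origin 46 mm below the mouth; latched: 42.
- spanner_13: Steel combination spanner, 193 x 27 x 8 mm, lying near the bench's front edge; bystander, origin under its middle.
- marker: Marker pen, 132 x 16 mm, lying near the bench's front edge; bystander, origin under its middle.
- bolt_0: Brass-coloured bolt standing on its head, 38 mm tall, between charger and light; bystander, origin under its middle.
- bolt_2: Grey bolt standing on its head, 51 mm tall, between charger and light, nearer the robot; bystander, origin under its middle.
Things that resemble listed ones, but are neither listed nor needed, are in the scene too. Leave any green or turquoise look-alike of the pack alone.

How it is judged:
By the outcome, as a careful person would: the job done as asked, in the order asked, and still so for the second after the job is handed in, with the robot touching nothing.
It also fails if it takes over 72 s, if anything falls off the work surface, if the arm or the gripper's body presses on something with over 40 N, if the wrist force passes 120 N, or if a joint passes its speed limit or range.

## Robot

A 7-joint arm with a two-finger parallel gripper is mounted at the origin on a cart in front of the work surface, level with it; the furniture and walls round the work are solid. World frame = base frame: x ahead of the robot, y to its left, z up, the work surface at z = 0. Lengths are in m, angles in rad, forces in N, time in s.
With the tool pointing down it reaches from about 0.4 to 0.85 m from the base axis. Payload 4.5 kg.
Tool frame: the origin (TCP) lies midway between the tips of the shut fingers; the grasp point (between the pads) lies 19 mm behind it; z points along the fingers, y is the line along which they close (so a half turn about z gives the same grasp; the last joint's range is limited). The gripper opens to 88 mm and grips with 3 to 60 N. Pads are 18 mm wide; open, the fingers measure 123 mm over their backs; the gripper's body (75 mm by 187 mm) begins 45 mm behind the grasp point.
Start: joints at [1.352, 0.689, -0.195, 1.565, 0.157, 0.902, -0.215], TCP at [0.156, -0.605, 0.239] pointing down, gripper open.
Joint ranges: [-3.01, 3.01], [-0.46, 2.08], [-1.47, 1.51], [0.13, 2.56], [-1, 4.14], [0.04, 2.09], [-2.66, 2.66]. Speed limits (rad/s): [2.57, 2.57, 3.14, 3.14, 3.14, 3.14, 3.14].

## Interface

Orientations are given as a unit quaternion [x, y, z, w].
In Python, from plant import r gives the robot as it stands. The module is installed in compiled form; this text tells all that it offers.
- The arm moves only by the tool step_arm, never from a script. Its argument "series" is a list of rows, each a list of 7 numbers: the shift along the world's x, y, z in mm, then the turn, a rotation vector about the world's x, y, z in rad, then the closure, from 0 (fully open) to 1 (shut). A call has 1 to 20 rows; each row shifts and turns the commanded pose from where the row before left it; what a row does not reach is not made up. A row lasts 1/10 s, in which the tool goes at most 50 mm and 8.59 degrees, less where a joint would pass 70% of its speed; a pose out of reach is approached as far as the arm can. A call is refused whole if a number of a shift passes 50 or a number of a turn 0.15, either way. A call with a gripper value outside its range is refused whole. The fingers move at their own pace and stop on an object; "force" is the grip in N (left out, the last holds). Time passes only in rows, so rows that do not move let the fingers close. It gives the time, the measured TCP pose, the force, the opening and the grip force at its end, in the units of the state.
- r.get_state(): the state, without advancing time (a new reading comes with each control period).
- r.snapshot(name): name is "side" or "top"; returns (picture, depth): 420x560x3 uint8, blue, green, red; 420x560 float32, m along the optical axis (not along the pixel's ray), 0 where there is no reading.
- r.get_calibration(name): a dict with "intrinsics" (3x3 intrinsics, pixels), "pose" (4x4, takes a point from camera to world coordinates). Camera axes: x right, y up, looking along -z (the intrinsics and any distortion apply to the point x, -y, -z); pixel columns grow to the right and rows downward; lengths in m; the calibration is good to about 2 mm. A picture is of the moment at which its call begins. get_calibration takes no time and is no camera call.
- r.finish_job(): hands the job in; it is judged then, once.
The state is a dict: "clock": time; "q": joint angles; "qd": joint speeds; "joint_torque": joint torques, N m; "tool_pos": TCP position; "eef_rot": TCP orientation; "contact_force": force on the tool from outside, world axes, zero at the start; "moment": the same for the moment, N m; "opening": opening from 0.0 (shut) to 1.0 (fully open); "finger_force": force on a finger pad.
Only numpy, scipy, OpenCV 4.12 (cv2) and the standard library are available. Lean on these libraries where they do the work, as an engineer would, in place of code of your own. Each camera call takes 0.05 s, during which the arm holds its last target. There are 200 camera calls.

## Working session

There is one attempt and no reset: what is moved stays moved. The work goes in short steps, Python scripts to look and compute and a tool call to move; the robot and the scene stay as the last step left them, time stands still between calls to the robot, and variables do not carry over. Pictures are saved under pics/ and viewed, at most 10 in all, crops included, and the job is handed in when it is done.

Besides the shell and the picture viewer there is one more tool, called after "Request:" as name([rows], argument=value, ...), one row to a line, values as JSON. step_arm: Moves the arm, as the interface text tells. Its arguments: {"type":"object","properties":{"series":{"type":"array"},"force":{"type":"number"}},"required":["series"]}

```bash
mkdir -p pics; python3 - <<'E'
from plant import r
import cv2,numpy as np
print(r.get_state())
for n in("side","top"):
    p,d=r.snapshot(n); cv2.imwrite(f"pics/{n}0.png",p); np.save(f"{n}0.npy",d)
    print(n,r.get_calibration(n), (d==0).mean())
E
```

```text
{'clock': 0.0, 'q': array([ 1.35180878,  0.68997903, -0.19451399,  1.56634669,  0.15729625,
        0.90252308, -0.21507167]), 'qd': array([-0.00077401,  0.0010468 , -0.00029063, -0.00061755, -0.00075649,
       -0.00105676,  0.00200871]), 'joint_torque': array([-4.48453477e-05, -5.27562010e+01, -1.26694847e+00, -1.53429991e+01,
       -5.26984571e-02,  6.67474349e-03,  1.88295526e-04]), 'tool_pos': array([ 0.15610473, -0.60452652,  0.23791243]), 'eef_rot': array([ 9.92015523e-01,  1.26112383e-01, -1.85022261e-04, -9.13739140e-04]), 'contact_force': array([-0.25475966, -0.19086795,  0.32551973]), 'moment': array([-0.04969202, -0.00473484, -0.00420946]), 'finger_force': 0.0, 'opening': 0.9982423261232255}
side {'intrinsics': array([[399.86875389,   0.        , 282.09508411],
       [  0.        , 399.86875389, 209.5499119 ],
       [  0.        ,   0.        ,   1.        ]]), 'pose': array([[-0.91156469,  0.22036392, -0.34711607,  0.21684738],
       [-0.41045215, -0.43832382,  0.7996257 ,  0.56579634],
       [ 0.02405942,  0.87138509,  0.49000936,  0.51063348],
       [ 0.        ,  0.        ,  0.        ,  1.        ]])} 0.004047619047619047
top {'intrinsics': array([[519.59850395,   0.        , 279.08449978],
       [  0.        , 519.59850395, 210.8750203 ],
       [  0.        ,   0.        ,   1.        ]]), 'pose': array([[-0.02221612,  0.99302648, -0.11577931,  0.34917109],
       [-0.99969552, -0.0233093 , -0.00809641, -0.08020625],
       [-0.01073868,  0.11556419,  0.99324196,  1.15921274],
       [ 0.        ,  0.        ,  0.        ,  1.        ]])} 0.003784013605442177
```

View pics/top0.png

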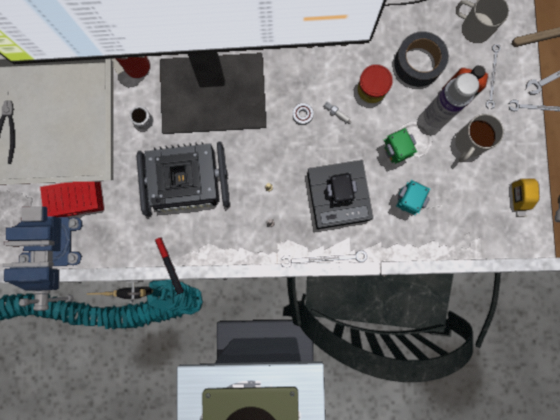

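View pics/side0.png

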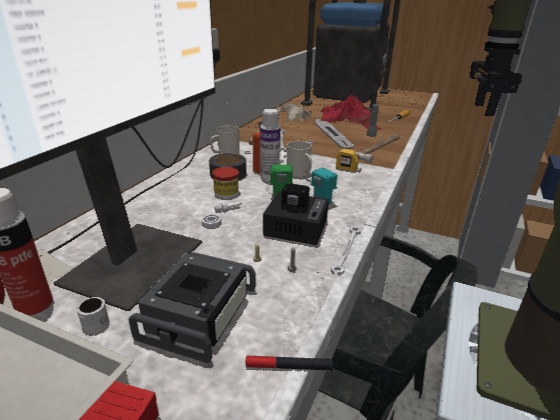

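```bash
cat > h.py <<'E'
import cv2,numpy as np
from plant import r
def cal(n):
    c=r.get_calibration(n); return c["intrinsics"],c["pose"]
def ray(n,uv):
    K,T=cal(n); uv=np.atleast_2d(uv).astype(float)
    d=np.c_[(uv[:,0]-K[0,2])/K[0,0],-(uv[:,1]-K[1,2])/K[1,1],-np.ones(len(uv))]
    return T[:3,3],d@T[:3,:3].T
def plane(n,uv,z):
    o,d=ray(n,uv); return o+d*((z-o[2])/d[:,2])[:,None]
def cloud(n,dep):
    v,u=np.mgrid[:420,:560]; o,d=ray(n,np.c_[u.ravel(),v.ravel()])
    return (o+d*dep.reshape(-1,1)).reshape(420,560,3)
def proj(n,P):
    K,T=cal(n); c=(np.atleast_2d(P)-T[:3,3])@T[:3,:3]
    return np.c_[K[0,0]*c[:,0]/-c[:,2]+K[0,2],-K[1,1]*c[:,1]/-c[:,2]+K[1,2]]
E
python3 - <<'E'
from h import *
p=cv2.imread("pics/top0.png"); d=np.load("top0.npy"); C=cloud("top",d)
a=cv2.resize(p[130:225,130:235],None,fx=5,fy=5,interpolation=cv2.INTER_CUBIC)[:475,:]
b=cv2.resize(p[150:240,300:380],None,fx=5,fy=5,interpolation=cv2.INTER_CUBIC)
im=np.zeros((475,800,3),np.uint8); im[:,:400]=a[:,60:460]; im[:450,400:]=b
cv2.imwrite("pics/crop.png",im)
def reg(u0,u1,v0,v1,z0,z1,nm):
    S=C[v0:v1,u0:u1]; m=((S[...,2]>z0)&(S[...,2]<z1)).astype(np.uint8)
    q=S[m>0]; print(nm,m.sum(),"z",np.median(q[:,2]))
    rc=cv2.minAreaRect((q[:,:2]*1000).astype(np.float32)); print(rc)
reg(300,380,150,240,.05,.068,"charger top")
reg(300,380,150,240,.07,.1,"pack top")
reg(125,240,130,225,.062,.08,"light top")
reg(125,240,130,225,.03,.08,"light all")
reg(125,240,130,225,.045,.062,"hoops")
reg(258,280,178,192,.01,.06,"bolt0"); reg(258,280,212,230,.01,.07,"bolt2")
E
```

```text
charger top 2624 z 0.061035616786102365
((513.48583984375, -203.32318115234375), (130.62033081054688, 120.81143951416016), 7.728546619415283)
pack top 130 z 0.0956161307003599
((518.3209838867188, -202.4085235595703), (59.90482711791992, 61.1530876159668), 8.725347518920898)
light top 3720 z 0.06906945050102786
((560.5479736328125, 138.1374053955078), (136.24488830566406, 178.58792114257812), 4.897593975067139)
light all 5037 z 0.0678571023480341
((558.0634765625, 138.25888061523438), (144.25732421875, 194.16517639160156), 5.258607387542725)
hoops 989 z 0.05689970096039554
((558.2550659179688, 136.8511199951172), (143.8888397216797, 190.8993682861328), 5.127468109130859)
bolt0 30 z 0.03668933634310778
((537.7881469726562, -48.90190887451172), (8.027353286743164, 12.212691307067871), 60.222198486328125)
bolt2 29 z 0.050780078685788155
((458.7796325683594, -51.75934982299805), (10.204659461975098, 10.361846923828125), 41.43106460571289)
```

View pics/crop.png

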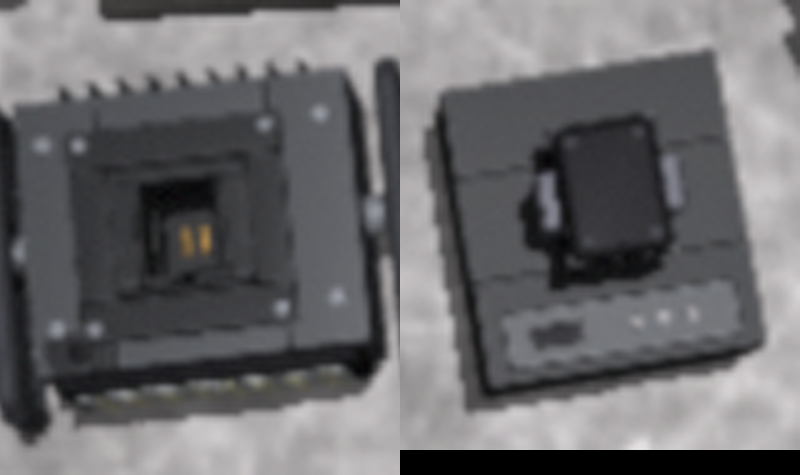

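```bash
python3 - <<'E'
from h import *
S={}
for n in("side","top"):
    L=[r.snapshot(n) for _ in range(5)]
    S[n]=np.mean([a for a,_ in L],0).astype(np.float32); D=np.median([b for _,b in L],0)
    np.save(n+"_c.npy",S[n]); np.save(n+"_d.npy",D)
C=cloud("top",np.load("top_d.npy"))
m=(C[...,2]>.1)&(C[...,2]<.115); m[:, :300]=0; m[:,380:]=0; m[:150]=0; m[240:]=0
q=C[m]; print(len(q),np.median(q[:,2]),cv2.minAreaRect((q[:,:2]*1000).astype(np.float32)),q.mean(0))
print((C[160:194:1,164:200:1,2]*1000).round().astype(int))
# orthorectify at z=.07 around light, 0.5mm/px*... 5 px/mm; x up, y left
def ortho(n,cx,cy,z,h,s):
    N=int(2*h*s); j,i=np.meshgrid(np.arange(N),np.arange(N))
    X=cx+h-i/s; Y=cy+h-j/s
    uv=proj(n,np.c_[X.ravel(),Y.ravel(),np.full(X.size,z*1000)]/1000).astype(np.float32)
    return cv2.remap(S[n],uv[:,0].reshape(N,N),uv[:,1].reshape(N,N),cv2.INTER_CUBIC)
im=np.hstack([ortho(n,560,138,.07,50,4) for n in("top","side")])
cv2.imwrite("pics/ortho.png",np.clip(im*2,0,255))
E
```

```text
635 0.10814705768697941 ((518.2876586914062, -202.3660430908203), (58.63936996459961, 57.669639587402344), 7.058873176574707) [ 0.5173362  -0.20195311  0.10752867]
[[71 71 71 ... 71 70 68]
 [72 71 71 ... 70 71 69]
 [72 70 69 ... 71 70 66]
 ...
 [73 71 71 ... 70 72 71]
 [69 72 69 ... 71 71 73]
 [71 72 72 ... 70 71 71]][ WARN:0@4.438] global loadsave.cpp:1063 imwrite_ Unsupported depth image for selected encoder is fallbacked to CV_8U.
```

View pics/ortho.png

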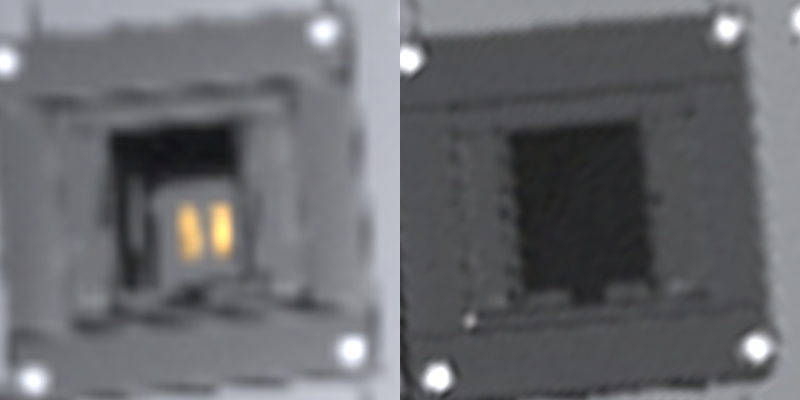

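```bash
cat >> h.py <<'E'
def ortho(S,n,cx,cy,z,h,s):
    N=int(2*h*s); j,i=np.meshgrid(np.arange(N),np.arange(N))
    X=cx+h-i/s; Y=cy+h-j/s
    uv=proj(n,np.c_[X.ravel(),Y.ravel(),np.full(X.size,z*1000)]/1000).astype(np.float32)
    return cv2.remap(S,uv[:,0].reshape(N,N),uv[:,1].reshape(N,N),cv2.INTER_CUBIC)
E
python3 - <<'E'
from h import *
S={n:np.load(n+"_c.npy") for n in("top","side")}
a=np.hstack([ortho(S[n],n,518,-202,.108,40,5) for n in("top","side")])
cv2.imwrite("pics/orthop.png",np.clip(a*2,0,255).astype(np.uint8))
E
```

```text
(no output)
```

View pics/orthop.png

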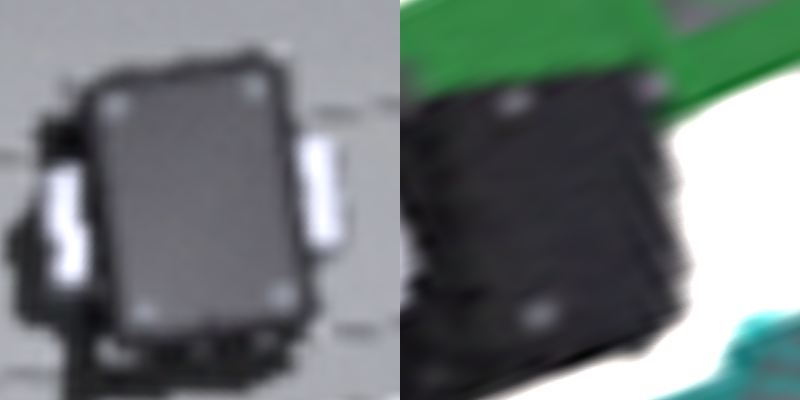

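Request:
step_arm([
  [20,22.3,-4,0,0,-0.0068,0],
  [20,22.3,-4,0,0,-0.0068,0],
  [20,22.3,-4,0,0,-0.0068,0],
  [20,22.3,-4,0,0,-0.0068,0],
  [20,22.3,-4,0,0,-0.0068,0],
  [20,22.3,-4,0,0,-0.0068,0],
  [20,22.3,-4,0,0,-0.0068,0],
  [20,22.3,-4,0,0,-0.0068,0],
  [20,22.3,-4,0,0,-0.0068,0],
  [20,22.3,-4,0,0,-0.0068,0],
  [20,22.3,-4,0,0,-0.0068,0],
  [20,22.3,-4,0,0,-0.0068,0],
  [20,22.3,-4,0,0,-0.0068,0],
  [20,22.3,-4,0,0,-0.0068,0],
  [20,22.3,-4,0,0,-0.0068,0],
  [20,22.3,-4,0,0,-0.0068,0],
  [20,22.3,-4,0,0,-0.0068,0],
  [2,1.2,0,0,0,0,0],
  [0,0,0,0,0,0,0],
  [0,0,0,0,0,0,0],
], force=25)

```text
clock: 2.6
tool_pos: [0.4974, -0.2262, 0.1708]
eef_rot: [0.998, 0.068, -0.0, 0.0]
contact_force: [-0.2, -0.6, 0.2]
opening: 0.999
finger_force: 0.0
```

Request:
step_arm([
  [10.4,12.1,0,0,0,-0.005,0],
  [10.4,12.2,0,0,0,0,0],
  [0,0,-12,0,0,0,0],
  [0,0,-12,0,0,0,0],
  [0,0,-12,0,0,0,0],
  [0,0,-12,0,0,0,0],
  [0,0,-8,0,0,0,0],
  [0,0,0,0,0,0,0],
  [0,0,0,0,0,0,0],
])

```text
clock: 3.5
tool_pos: [0.5191, -0.2007, 0.1146]
eef_rot: [0.998, 0.066, -0.0, 0.0]
contact_force: [-0.8, -0.7, 0.5]
opening: 0.998
finger_force: 0.0
```

```bash
python3 - <<'E'
from h import *
print({k:np.round(v,4) for k,v in r.get_state().items() if k in("tool_pos","eef_rot")})
p,_=r.snapshot("top");q,_=r.snapshot("side")
a=cv2.resize(p[100:260,250:420],None,fx=2.3,fy=2.3); b=cv2.resize(q[130:270,220:380],None,fx=2.6,fy=2.6)
im=np.zeros((400,800,3),np.uint8); im[:a.shape[0],:a.shape[1]]=a; im[:b.shape[0],384:384+b.shape[1]]=b[:, :416]
cv2.imwrite("pics/pre.png",im)
E
```

```text
{'tool_pos': array([ 0.5191, -0.2007,  0.1146]), 'eef_rot': array([ 9.978e-01,  6.600e-02, -1.000e-04,  0.000e+00])}
```

View pics/pre.png

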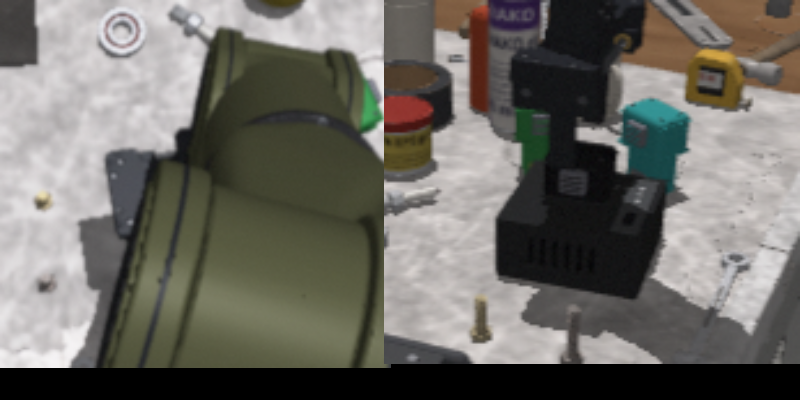

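Request:
step_arm([
  [-0.9,-1.1,-6,0,0,0,0],
  [0,0,-8,0,0,0,0],
  [0,0,-8,0,0,0,0],
  [0,0,-8,0,0,0,0],
  [0,0,-8,0,0,0,0],
  [0,0,-6,0,0,0,0],
  [0,0,-1.6,0,0,0,0],
  [0,0,0,0,0,0,0],
  [0,0,0,0,0,0,0],
], force=25)

```text
clock: 4.5
tool_pos: [0.5184, -0.2017, 0.0693]
eef_rot: [0.998, 0.066, 0.0, 0.0]
contact_force: [0.5, -0.3, -0.0]
opening: 1.003
finger_force: 0.0
```

Request:
step_arm([
  [0,0,0,0,0,0,0.2],
  [0,0,0,0,0,0,0.3],
  [0,0,0,0,0,0,0.4],
  [0,0,0,0,0,0,0.4],
  [0,0,0,0,0,0,0.5],
  [0,0,0,0,0,0,0.6],
  [0,0,0,0,0,0,0.6],
  [0,0,0,0,0,0,0.6],
], force=25)

```text
clock: 5.3
tool_pos: [0.5185, -0.2021, 0.0694]
eef_rot: [0.998, 0.066, 0.0, 0.0]
contact_force: [0.1, -2.1, 2.7]
opening: 0.642
finger_force: 25.0
```

Request:
step_arm([
  [0,-0.4,-1,0,0,0,0.6],
  [0,0,-1,0,0,0,0.6],
  [0,0,-1,0,0,0,0.6],
  [0,0,-0.5,0,0,0,0.6],
  [0,0,0,0,0,0,0.6],
  [0,0,0,0,0,0,0.6],
], force=27)

```text
clock: 5.9
tool_pos: [0.5192, -0.202, 0.0679]
eef_rot: [0.998, 0.066, 0.001, 0.0]
contact_force: [-1.6, 1.0, 22.1]
opening: 0.633
finger_force: 27.0
```

Request:
step_arm([
  [0,0,-0.7,0,0,0,0.6],
  [0,0,-0.7,0,0,0,0.6],
  [0,0,0,0,0,0,0.6],
], force=22)

```text
clock: 6.2
tool_pos: [0.519, -0.2026, 0.0655]
eef_rot: [0.998, 0.066, 0.001, 0.001]
contact_force: [-1.0, -1.0, 11.5]
opening: 0.512
finger_force: 22.0
```

Request:
step_arm([
  [0,0,0.5,0,0,0,0.6],
  [0,0,1,0,0,0,0.6],
  [0,0,2,0,0,0,0.6],
  [0,0,2,0,0,0,0.6],
  [0,0,3,0,0,0,0.6],
  [0,0,3,0,0,0,0.6],
  [0,0,3,0,0,0,0.6],
  [0,0,3,0,0,0,0.6],
], force=29)

```text
clock: 7.0
tool_pos: [0.5176, -0.2017, 0.0813]
eef_rot: [0.998, 0.066, -0.001, -0.0]
contact_force: [0.7, -2.1, -4.6]
opening: 0.499
finger_force: 29.0
```

Request:
step_arm([
  [0,0,4,0,0,0,0.6],
  [0,0,4,0,0,0,0.6],
  [0,0,4,0,0,0,0.6],
  [0,0,4,0,0,0,0.6],
  [0,0,5,0,0,0,0.6],
  [0,0,5,0,0,0,0.6],
  [0,0,5,0,0,0,0.6],
  [0,0,5,0,0,0,0.6],
  [0,0,6,0,0,0,0.6],
  [0,0,8,0,0,0,0.6],
  [0,0,10,0,0,0,0.6],
  [0,0,10,0,0,0,0.6],
  [0,0,4,0,0,0,0.6],
  [0,0,0,0,0,0,0.6],
  [0,0,0,0,0,0,0.6],
], force=29)

```text
clock: 8.5
tool_pos: [0.5181, -0.202, 0.1557]
eef_rot: [0.998, 0.066, -0.0, 0.0]
contact_force: [-0.5, -0.3, -4.5]
opening: 0.499
finger_force: 29.0
```

```bash
python3 - <<'E'
from h import *
p,_=r.snapshot("top");q,_=r.snapshot("side"); s=r.get_state(); print(s["tool_pos"],s["eef_rot"],s["contact_force"],s["moment"])
b=cv2.resize(q[110:260,220:360],None,fx=4,fy=4,interpolation=cv2.INTER_CUBIC)
cv2.imwrite("pics/up.png",np.clip(b*1.7,0,255).astype(np.uint8))
E
```

```text
[ 0.51790486 -0.20194509  0.15535245] [ 9.97814323e-01  6.60785394e-02 -4.32056237e-04 -1.27004194e-04] [ 0.85028446  0.049522   -3.27062049] [ 0.0217215  -0.0050361  -0.02028304]
```

View pics/up.png

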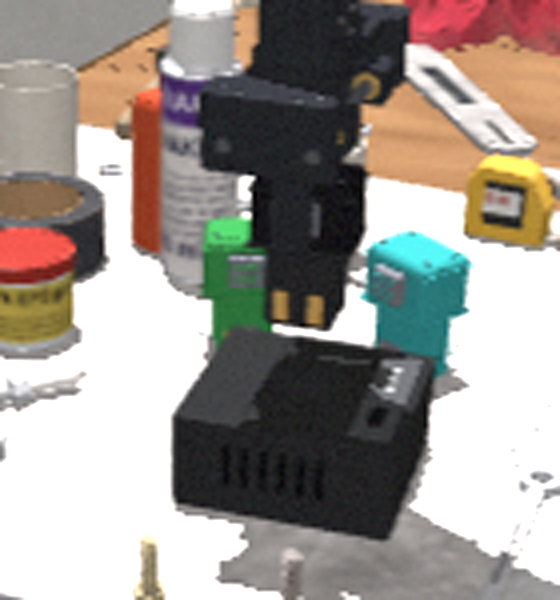

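Request:
step_arm([
  [1,8,0,0,0,-0.002,0.6],
  [1.5,14,0,0,0,-0.002,0.6],
  [2.3,20,0,0,0,-0.0023,0.6],
  [2.3,20,0,0,0,-0.0023,0.6],
  [2.3,20,0,0,0,-0.0023,0.6],
  [2.3,20,0,0,0,-0.0023,0.6],
  [2.3,20,0,0,0,-0.0023,0.6],
  [2.3,20,0,0,0,-0.0023,0.6],
  [2.3,20,0,0,0,-0.0023,0.6],
  [2.3,20,0,0,0,-0.0023,0.6],
  [2.3,20,0,0,0,-0.0023,0.6],
  [2.3,20,0,0,0,-0.0023,0.6],
  [2.3,20,0,0,0,-0.0023,0.6],
  [2.3,20,0,0,0,-0.0023,0.6],
  [2.3,20,0,0,0,-0.0023,0.6],
  [2.3,20,0,0,0,-0.0023,0.6],
  [2.3,20,0,0,0,-0.0023,0.6],
  [2.3,14,0,0,0,-0.0023,0.6],
  [1,8,0,0,0,-0.0015,0.6],
  [0,0,0,0,0,0,0.6],
])

```text
clock: 10.6
tool_pos: [0.5583, 0.1437, 0.1556]
eef_rot: [0.999, 0.046, -0.0, -0.0]
contact_force: [0.2, 0.4, -3.2]
opening: 0.498
finger_force: 29.0
```

Request:
step_arm([
  [0,0,0,0,0,0,0.6],
  [0,0,0,0,0,0,0.6],
])

```text
clock: 10.8
tool_pos: [0.5585, 0.1404, 0.1557]
eef_rot: [0.999, 0.044, -0.0, 0.001]
contact_force: [-0.3, -0.7, -2.9]
opening: 0.502
finger_force: 29.0
```

```bash
python3 - <<'E'
from h import *
s=r.get_state(); print(s["tool_pos"],s["eef_rot"])
q,_=r.snapshot("side"); s=r.get_state(); print(s["tool_pos"],np.degrees(2*np.arctan2(s["eef_rot"][1],s["eef_rot"][0])),s["contact_force"])
E
```

```text
[0.5584756  0.14035143 0.15572425] [ 9.99033921e-01  4.39411987e-02 -1.81587943e-04  6.02862961e-04]
[0.55852486 0.14046208 0.15576252] 5.03857205970976 [-0.07363946  0.58296328 -2.91958605]
```

Request:
step_arm([
  [-0.6,2.5,-6,0,0,0.002,0.6],
  [0,0,-8,0,0,0,0.6],
  [0,0,-8,0,0,0,0.6],
  [0,0,-4,0,0,0,0.6],
  [0,0,0,0,0,0,0.6],
  [0,0,0,0,0,0,0.6],
])

```text
clock: 11.45
tool_pos: [0.558, 0.1444, 0.1296]
eef_rot: [0.999, 0.046, -0.0, 0.0]
contact_force: [-0.2, 0.2, -3.2]
opening: 0.502
finger_force: 29.0
```

```bash
python3 - <<'E'
from h import *
q,_=r.snapshot("side"); s=r.get_state(); print(s["tool_pos"],np.degrees(2*np.arctan2(s["eef_rot"][1],s["eef_rot"][0])),s["contact_force"])
b=cv2.resize(q[220:360,120:270],None,fx=4,fy=4,interpolation=cv2.INTER_CUBIC)
cv2.imwrite("pics/above.png",np.clip(b*2.,0,255).astype(np.uint8))
E
```

```text
[0.55814636 0.14445999 0.12983481] 5.266490406858325 [ 0.36621424  0.0976121  -3.18467413]
```

View pics/above.png

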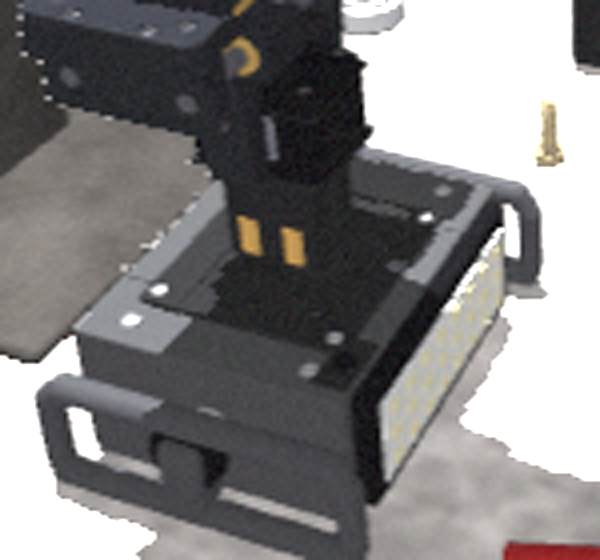

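Request:
step_arm([
  [-0.1,-1.3,0,0,0,0,0.6],
  [0,0,0,0,0,0,0.6],
  [0,0,-3,0,0,0,0.6],
  [0,0,-2,0,0,0,0.6],
  [0,0,-2,0,0,0,0.6],
  [0,0,-2,0,0,0,0.6],
  [0,0,-1,0,0,0,0.6],
  [0,0,-1,0,0,0,0.6],
  [0,0,0,0,0,0,0.6],
])

```text
clock: 12.4
tool_pos: [0.558, 0.1432, 0.1187]
eef_rot: [0.999, 0.046, 0.0, 0.0]
contact_force: [0.8, -0.1, -2.8]
opening: 0.497
finger_force: 29.0
```

Request:
step_arm([
  [0,0,-1,0,0,0,0.6],
  [0,0,-1,0,0,0,0.6],
  [0,0,-1,0,0,0,0.6],
  [0,0,-1,0,0,0,0.6],
  [0,0,-1,0,0,0,0.6],
  [0,0,0,0,0,0,0.6],
])

```text
clock: 13.0
tool_pos: [0.558, 0.1431, 0.1136]
eef_rot: [0.999, 0.046, 0.0, 0.0]
contact_force: [0.9, 0.2, -3.0]
opening: 0.499
finger_force: 29.0
```

Request:
step_arm([
  [0,0,-1.5,0,0,0,0.6],
  [0,0,-1.5,0,0,0,0.6],
  [0,0,-2,0,0,0,0.6],
  [0,0,-2,0,0,0,0.6],
  [0,0,-2,0,0,0,0.6],
  [0,0,-2,0,0,0,0.6],
  [0,0,0,0,0,0,0.6],
])

```text
clock: 13.7
tool_pos: [0.5578, 0.1431, 0.1024]
eef_rot: [0.999, 0.046, -0.0, 0.0]
contact_force: [1.2, -1.2, -3.4]
opening: 0.495
finger_force: 29.0
```

Request:
step_arm([
  [0,0,-2,0,0,0,0.6],
  [0,0,-2,0,0,0,0.6],
  [0,0,-2,0,0,0,0.6],
  [0,0,-2,0,0,0,0.6],
  [0,0,-2,0,0,0,0.6],
  [0,0,-2,0,0,0,0.6],
  [0,0,-2,0,0,0,0.6],
  [0,0,-2,0,0,0,0.6],
  [0,0,-2,0,0,0,0.6],
  [0,0,0,0,0,0,0.6],
])

```text
clock: 14.7
tool_pos: [0.5581, 0.1431, 0.0849]
eef_rot: [0.999, 0.046, 0.0, 0.0]
contact_force: [1.4, -1.0, 2.2]
opening: 0.5
finger_force: 29.0
```

Request:
step_arm([
  [0,0,-1.5,0,0,0,0.6],
  [0,0,-1.5,0,0,0,0.6],
  [0,0,-1.5,0,0,0,0.6],
  [0,0,-1.5,0,0,0,0.6],
  [0,0,-1,0,0,0,0.6],
  [0,0,-1,0,0,0,0.6],
  [0,0,0,0,0,0,0.6],
])

```text
clock: 15.4
tool_pos: [0.558, 0.1431, 0.0767]
eef_rot: [0.999, 0.046, 0.0, 0.0]
contact_force: [1.4, -0.6, 3.3]
opening: 0.502
finger_force: 29.0
```

Request:
step_arm([
  [0,0,-0.8,0,0,0,0.6],
  [0,0,-0.8,0,0,0,0.6],
  [0,0,-0.6,0,0,0,0.6],
  [0,0,0,0,0,0,0.6],
])

```text
clock: 15.8
tool_pos: [0.5583, 0.1432, 0.0754]
eef_rot: [0.999, 0.046, 0.001, -0.0]
contact_force: [0.5, -0.6, 11.1]
opening: 0.501
finger_force: 29.0
```

Request:
step_arm([
  [0,0,-0.7,0,0,0,0.6],
  [0,0,0,0,0,0,0.6],
])

```text
clock: 16.0
tool_pos: [0.5585, 0.1433, 0.0753]
eef_rot: [0.999, 0.046, 0.001, -0.0]
contact_force: [-0.3, -0.7, 15.3]
opening: 0.502
finger_force: 29.0
```

Request:
step_arm([
  [0,0,0,0,0,0,0.46],
  [0,0,0,0,0,0,0.42],
  [0,0,0,0,0,0,0.38],
  [0,0,0,0,0,0,0.34],
  [0,0,0,0,0,0,0.3],
  [0,0,0.5,0,0,0,0.25],
  [0,0,0.5,0,0,0,0.1],
  [0,0,0,0,0,0,0],
  [0,0,0,0,0,0,0],
  [0,0,0,0,0,0,0],
])

```text
clock: 17.0
tool_pos: [0.5576, 0.1432, 0.0746]
eef_rot: [0.999, 0.046, -0.0, 0.0]
contact_force: [-0.7, -0.4, -0.0]
opening: 0.997
finger_force: 0.0
```

```bash
python3 - <<'E'
from h import *
q,d=r.snapshot("side"); s=r.get_state(); print(s["tool_pos"],s["contact_force"],s["opening"])
b=cv2.resize(q[220:360,120:270],None,fx=4,fy=4,interpolation=cv2.INTER_CUBIC)
cv2.imwrite("pics/rel.png",np.clip(b*2.,0,255).astype(np.uint8))
E
```

```text
[0.55769364 0.14313599 0.07467323] [-0.76145166  0.29409731  0.6607897 ] 0.996919072963112
```

View pics/rel.png

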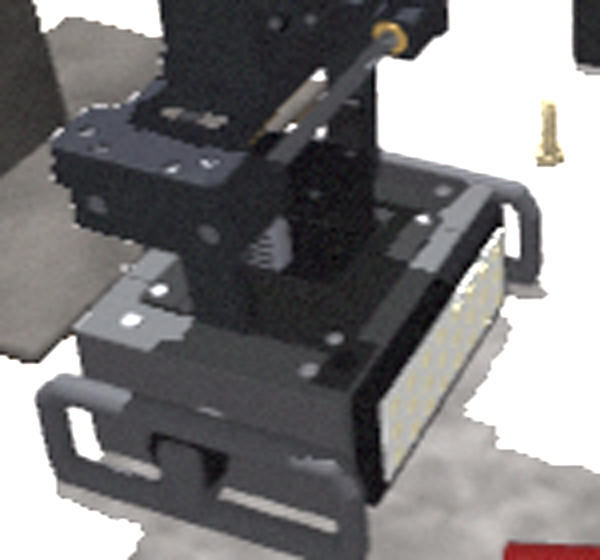

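Request:
step_arm([
  [0,0,4,0,0,0,0],
  [0,0,8,0,0,0,0],
  [0,0,10,0,0,0,0],
  [0,0,15,0,0,0,0],
  [0,0,20,0,0,0,0],
  [0,0,20,0,0,0,0],
  [0,0,20,0,0,0,0],
  [0,0,20,0,0,0,0],
  [-5,-20,10,0,0,0,0],
  [-5,-25,0,0,0,0,0],
  [-5,-25,0,0,0,0,0],
  [-5,-25,0,0,0,0,0],
  [-5,-25,0,0,0,0,0],
  [-5,-25,0,0,0,0,0],
  [-5,-25,0,0,0,0,0],
  [-5,-25,0,0,0,0,0],
  [-5,-25,0,0,0,0,0],
  [-5,-25,0,0,0,0,0],
  [0,0,0,0,0,0,0],
  [0,0,0,0,0,0,0],
])

```text
clock: 19.05
tool_pos: [0.508, -0.1019, 0.2026]
eef_rot: [0.999, 0.045, 0.001, -0.0]
contact_force: [-0.4, 0.8, 0.2]
opening: 1.001
finger_force: 0.0
```

```bash
python3 - <<'E'
from h import *
p,d=r.snapshot("top"); q,_=r.snapshot("side"); C=cloud("top",d)
S=C[120:230,120:235]; m=(S[...,2]>.09)&(S[...,2]<.14); x=S[m]
print(m.sum(),np.median(x[:,2]),np.percentile(x[:,2],[10,90]),cv2.minAreaRect((x[:,:2]*1000).astype(np.float32)))
m=(S[...,2]>.062)&(S[...,2]<.08);print(cv2.minAreaRect((S[m][:,:2]*1000).astype(np.float32)))
S=C[150:240,300:380];m=(S[...,2]>.05)&(S[...,2]<.068);print(m.sum(), cv2.minAreaRect((S[m][:,:2]*1000).astype(np.float32)))
im=np.zeros((420,800,3),np.uint8); im[:,:400]=p[:,20:420]; b=cv2.resize(q[220:360,120:253],None,fx=3,fy=3); im[:420,400:799]=b
cv2.imwrite("pics/end.png",im)
E
```

```text
773 0.1175932275948246 [0.10643071 0.12058673] ((558.1998901367188, 142.142333984375), (59.85602569580078, 59.9712028503418), 5.495490550994873)
((560.270751953125, 137.8715057373047), (135.94883728027344, 183.4219207763672), 5.685257434844971)
1257 ((516.5324096679688, -228.24111938476562), (129.9818572998047, 69.74252319335938), 7.4158549308776855)
```

View pics/end.png

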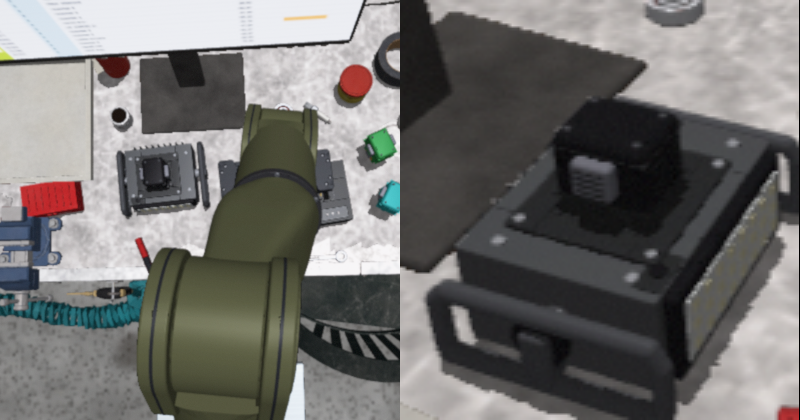

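The pack stands upright in the light with its top at 117.6 mm (118 expected when latched) and its buttons sprung out to 60 mm. The charger and light haven't moved, and the arm is clear of everything.

```bash
python3 -c "
from plant import r
print(r.finish_job())"
```

```text
the job is handed in; nothing more can be done
None
```

The battery pack is out of the charger and latched in the work light, the gripper has let go and is clear, and the job was handed in at about 19 s on the robot's clock.

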